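# Clear the front of the barbecue shelf by pushing

## Robot

A 6-joint arm with a two-finger parallel gripper is mounted at the origin on the work surface. World frame = base frame: x ahead of the robot, y to its left, z up, the work surface at z = 0. Lengths are in m, angles in rad, forces in N, time in s.
With the tool pointing down it reaches from about 0.35 to 0.925 m from the base axis. Payload 6.4 kg.
Tool frame: the origin (TCP) lies between the finger pads; the fingertips stand 22 mm ahead of it and the grasp point (between the pads) lies 3 mm ahead of it (arm.tip_reach is the distance from the TCP to the fingertips, in m); y points along the fingers, x is the direction in which the jaws open and shut, and the axes are right-handed (so a half turn about y gives the same grasp; the last joint's range is limited). The gripper opens to 94 mm and grips with 3 to 60 N. Pads are 16 mm wide; open, the fingers measure 119 mm over their backs; the gripper's body (75 mm by 177 mm) begins 78 mm behind the grasp point.
Start: joints at [1.15, 0.245, 1.558, -0, 1.339, -0.174], TCP at [0.159, 0.63, 0.227] pointing down, gripper open.
Joint ranges: [-3.13, 3.13], [-1.02, 2.26], [0.13, 2.54], [-0.95, 4.09], [0.21, 2.88], [-2.74, 2.74]. Speed limits (rad/s): [2.57, 2.57, 3.14, 3.14, 3.14, 3.14].

## Interface

Orientations are given as a unit quaternion [x, y, z, w].
In Python, from rig import arm gives the robot as it stands. The module is installed in compiled form; this text tells all that it offers.
- The arm moves only by the shell command python3 -m jog 'ROWS' [OPENING] [FORCE]. ROWS is JSON, a list of rows, each an object of numbers: "tx", "ty", "tz": the shift along the tool's x, y, z in units of 30 mm (1.0 is 30 mm); "wx", "wy", "wz": the turn, a rotation vector about the tool's x, y, z in degrees. In form: [{"tx": .., "ty": .., "tz": .., "wx": .., "wy": .., "wz": ..}, ...]. A call has 1 to 10 rows; each row is the pose to reach, as a shift and turn from the pose measured when the call began, along the tool's axes at that moment; what a row does not reach only later rows make up. A row lasts 1/10 s, in which the tool goes at most 50 mm and 8.59 degrees, less where a joint would pass 70% of its speed; a pose out of reach is approached as far as the arm can. A call with a gripper value outside its range is refused whole. OPENING is the opening, from 0 (shut) to 1 (fully open), set as the call begins (- or left out, the last holds). The fingers move at their own pace and stop on an object; FORCE is the grip in N (left out, the last holds). Time passes only in rows, so rows that repeat a pose let the fingers close. It gives the time, the measured TCP pose, the force and the opening at its end, in the units of the state.
- arm.read_state(): the state, without advancing time (a new reading comes with each control period).
- arm.snapshot(name): name is "side" or "top" or "wrist"; returns (picture, depth): 384x512x3 uint8, red, green, blue; 384x512 float32, m along the optical axis (not along the pixel's ray), 0 where there is no reading.
- arm.camera_info(name): a dict with "camera_matrix" (3x3 intrinsics, pixels), "eye" and "orientation" of the camera in the world; the wrist camera has in their place "T_tool_cam" (4x4, takes a point from camera to tool coordinates, whose origin is the TCP and whose axes are the tool frame's). Camera axes: x right, y down, z forward; pixel columns grow to the right and rows downward; lengths in m; the calibration is good to about 2 mm. A picture is of the moment at which its call begins: read the wrist's pose just before it. camera_info takes no time and is no camera call.
- arm.finish_job(): hands the job in, once; it reports no verdict.
The state is a dict: "time": time; "joint_positions": joint angles; "qd": joint speeds; "tau": joint torques, N m; "tool_pos": TCP position; "tool_rot": TCP orientation; "ft_force": force on the tool from outside, world axes, zero at the start; "torque": the same for the moment, N m; "width": finger opening in m.
Only numpy, scipy, OpenCV 4.12 (cv2) and the standard library are available. Lean on these libraries where they do the work, as an engineer would, in place of code of your own. Each camera call takes 0.05 s, during which the arm holds its last target.

## Task

Clear the front of the slatted shelf for a platter by pushing only, picking nothing up: slide the aluminium firelighter box back and along into the rear corner at the ash rake's end, so that it sits square with its back against the back rail and its end against the end board, and do not press its catch button. Push the orange pinch bowl back until it touches the back rail, on the tongs' half of the shelf. Disturb nothing else, and do not knock the rake or the tongs.

Things in the scene. Friction and masses are not known exactly. Their poses are not given: they have to be found in the camera images.
- shelf: Low slatted meranti shelf fixed on the bench, 330 mm deep, 616 mm long, turned by up to 0.1 rad. x points back (away from the robot), y left along it, z up; origin on the bench. Slat tops at z = 45 mm, clear from x = -170 mm (open front) to the back rail's front face at x = +130 mm (rail 18 mm thick, top z = 90 mm), and between the end boards' inner faces at y = -290 and +290 mm.
- corner_left (a point): The left rear corner at slat level, where back rail and left end board meet: shelf (130, 290, 45) mm. Axes as the shelf's. End boards are 18 mm thick, top at z = 95 mm. The slats run along y with 8 mm gaps.
- corner_right (a point): The right rear corner at slat level: shelf (130, -290, 45) mm. Axes as the shelf's.
- tongs: Long steel barbecue tongs with black grips, upright in a spring clip on a wooden post behind the back rail, 420 mm high, fixed. Origin on the bench below their axis, 55 mm behind the rail's front face, 200 mm left or right of the shelf's middle (the rake is at the other end). Not to be touched.
- rake: Ash rake: black rod, flat black blade at the bottom, light wooden grip at the top, upright in a spring clip on a like post behind the back rail at the end opposite the tongs, 440 mm high, fixed. Origin on the bench below its rod. It marks the end where the firelighter box belongs. Not to be touched.
- firebox: Brushed aluminium firelighter box, lid shut, loose on the slats, 100 mm deep (x), 160 mm long (y), 65 mm high, about 0.5 to 0.9 kg. Origin at the centre of its underside; z up, x towards its back: the face at x = -50 mm, with the catch button, looks to the robot. At the start it is turned by up to 0.2 rad from the shelf.
- box_center (a point): Centre of the firelighter box, 32.5 mm above its underside; axes as the box's. With the box in its corner this point is 50 mm from the rail's face and 80 mm from the end board.
- catch (a joint): Press-button catch in the middle of the box's front face: round black button, 18 mm across, 7 mm proud, axis 42 mm above the box's underside. 0 when out, 0.005 m when fully in; the spring takes 1 to 5.5 N. More than 2 mm in, the lid is unlatched and the run fails: push the front beside it.
- bowl_center (a point): Centre, half-way up, of the orange silicone pinch bowl: round, open at the top, 80 mm across, 34 mm high, wall 3 mm, upper 20 mm of the side upright, foot 60 mm across, about 90 g, loose on the slats in front of the tongs. z up. Against the rail this point is 40 mm from the rail's face.
- probe_center (a point): Meat thermometer in its sleeve, loose on the slats towards the front at the rake's end: 130 mm long (its x), 18 mm wide, up to 26 mm high, black head at its +x end, lying roughly front to back. Point at its centre, 9 mm up. Not to be moved.
- oil: Green oil bottle, 56 mm across, 170 mm high, standing loose on the bench at the shelf's right front corner. Origin at the centre of its underside. Not to be moved.
- mill: Dark wooden pepper mill, 52 mm across, 128 mm high, loose on the bench to the right of the shelf. Origin at the centre of its underside. Not to be moved.
- mug: Blue mug, 80 mm across, 80 mm high, loose on the bench at the shelf's left front corner. Origin at the centre of its underside. Not to be moved.
- baster: Basting brush lying loose on the bench to the left of the shelf. Not to be moved.

How it is judged:
At the end, for the whole second after the job is handed in: Box flat, at rest, square within 0.06 rad, in the rear corner at the rake's end: within 5 mm of touching the back rail and 6 mm of the end board. Bowl upright, at rest, within 6 mm of touching the back rail, its centre on the tongs' side of the shelf's middle (x of box_center in the frame of shelf above 0.075 m and angle between the x axis of firebox and the x axis of shelf, either way round below 0.06 rad and ((y of each of tongs, bowl_center in the frame of shelf below 0 m and y of box_center in the frame of shelf above 0.204 m) or (y of each of tongs, bowl_center in the frame of shelf above 0 m and y of box_center in the frame of shelf below -0.204 m)) and x of bowl_center in the frame of shelf above 0.084 m and angle between bowl_center's own z axis and vertical below 0.1 rad and angle between firebox's own z axis and vertical below 0.05 rad and linear speed of each of firebox, bowl below 0.01 m/s).
It fails at once if the catch button was pressed in more than 2 mm (value of joint catch above 0.002 m).
It fails at once if the firelighter box was lifted, tipped or pushed off the slats (height (world z) of box_center above 0.0855 m or height (world z) of box_center below 0.065 m or angle between firebox's own z axis and vertical above 0.15 rad).
It fails at once if the bowl was lifted, tipped or pushed off the slats (height (world z) of bowl_center above 0.072 m or height (world z) of bowl_center below 0.05 m or angle between bowl_center's own z axis and vertical above 0.35 rad).
It fails at once if the thermometer, bottle, mill, mug or brush was moved more than 15 mm (distance of any of probe_center, oil, mill, mug, baster from where it was at the start of the episode above 0.015 m).
It fails at once if the tongs or the rake were knocked with more than 3 N (contact force between any of tongs, rake and anything else above 3 N).
It also fails if it takes over 64 s, if anything falls off the work surface, if the arm or the gripper's body presses on something with over 40 N, if the wrist force passes 120 N, or if a joint passes its speed limit or range.

## Working session

There is one attempt and no reset: what is moved stays moved. The work goes in short steps, Python scripts to look and compute and a shell command to move; the robot and the scene stay as the last step left them, time stands still between calls to the robot, and variables do not carry over. Pictures are saved under pics/ and viewed, and the job is handed in when it is done.

```bash
mkdir -p pics; cat > h.py <<'E'
import numpy as np,cv2
from rig import arm
from scipy.spatial.transform import Rotation as R
def cam(name,st=None):
    i=arm.camera_info(name);K=np.array(i["camera_matrix"])
    if name=="wrist":
        T=np.eye(4);T[:3,:3]=R.from_quat(st["tool_rot"]).as_matrix();T[:3,3]=st["tool_pos"]
        return K,T@np.array(i["T_tool_cam"])
    T=np.eye(4);o=np.array(i["orientation"])
    T[:3,:3]=R.from_quat(o).as_matrix() if o.size==4 else o
    T[:3,3]=i["eye"];return K,T
def shot(name,tag):
    st=arm.read_state();p,d=arm.snapshot(name);K,T=cam(name,st)
    cv2.imwrite(f"pics/{tag}.png",p[:,:,::-1]);np.savez(f"pics/{tag}.npz",p=p,d=d,K=K,T=T)
    return p,d,K,T
def cloud(d,K,T):
    v,u=np.mgrid[:d.shape[0],:d.shape[1]]
    c=np.stack([(u-K[0,2])/K[0,0]*d,(v-K[1,2])/K[1,1]*d,d],-1)
    return c@T[:3,:3].T+T[:3,3]
def load(tag):
    z=np.load(f"pics/{tag}.npz");return z["p"],z["d"],z["K"],z["T"],cloud(z["d"],z["K"],z["T"])
E
python3 - <<'E'
from h import *
print(arm.read_state())
for n in("top","side","wrist"):
    p,d,K,T=shot(n,n+"0"); print(n,K[0,0],T.round(3).tolist())
E
```

```text
{'time': 0.0, 'joint_positions': array([ 1.14992853e+00,  2.45822578e-01,  1.55900554e+00,  2.55711929e-05,
        1.33869403e+00, -1.74083379e-01]), 'qd': array([ 0.00238752, -0.00034169, -0.00029215, -0.00026215,  0.00028692,
        0.00011691]), 'tau': array([-1.74815218e-04, -4.15850294e+01, -3.14595473e+01,  6.85062655e-02,
        3.32975085e-02, -1.39664076e-04]), 'tool_pos': array([0.15853234, 0.62979491, 0.22634444]), 'tool_rot': array([ 0.55805114,  0.4340502 , -0.4352636 , -0.55742707]), 'ft_force': array([1.0029541 , 1.00332617, 0.1793607 ]), 'torque': array([6.42589636e-05, 2.79595369e-02, 2.68946181e-02]), 'width': 0.09378239274630508}
top 419.057291525297 [[0.016, -0.984, 0.176, 0.269], [-1.0, -0.018, -0.01, 0.004], [0.013, -0.176, -0.984, 1.526], [0.0, 0.0, 0.0, 1.0]]
side 379.96504685929506 [[0.793, -0.359, 0.492, -0.009], [-0.609, -0.488, 0.626, -0.68], [0.015, -0.796, -0.605, 0.74], [0.0, 0.0, 0.0, 1.0]]
wrist 310.88543946627635 [[0.244, 0.945, 0.22, 0.095], [0.97, -0.237, -0.057, 0.646], [-0.001, 0.227, -0.974, 0.385], [0.0, 0.0, 0.0, 1.0]]
```

View pics/top0.png

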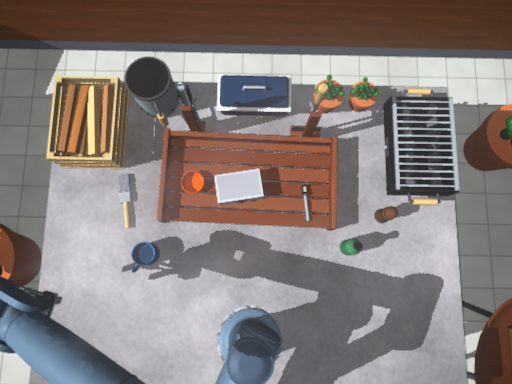

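View pics/side0.png

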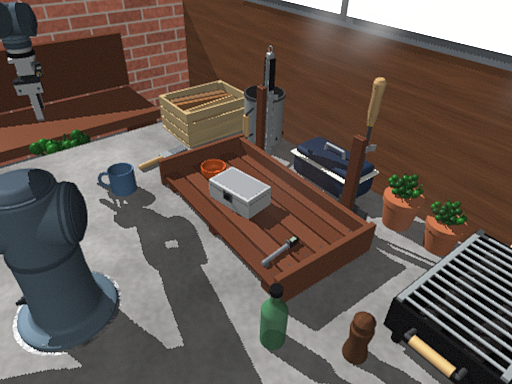

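View pics/wrist0.png

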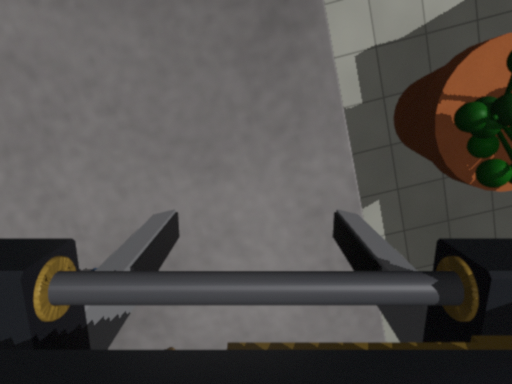

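The top view shows the shelf at px (160–337, 130–228), the tongs rear left (188,100) and the rake rear right (318,95). The box is at (239,186), the bowl at (192,182) and the probe at (306,200), so the target is the right rear corner. Next I measure the poses.

```bash
cat >> h.py <<'E'
def rect(m,P):
    q=P[m][:,:2].astype(np.float32);r=cv2.minAreaRect(q*1000);return r,P[m][:,2].mean()
E
python3 - <<'E'
from h import *
for n in("top0","side0"):
    p,d,K,T,P=load(n); ok=d>0
    hsv=cv2.cvtColor(p,cv2.COLOR_RGB2HSV); H,S,V=[hsv[...,i].astype(int) for i in range(3)]
    X,Y,Z=P[...,0],P[...,1],P[...,2]
    reg=ok&(X>.35)&(X<.95)&(abs(Y)<.45)
    box=reg&(Z>.1)&(Z<.118)&(S<60)
    nn,lab,stt,cen=cv2.connectedComponentsWithStats(box.astype(np.uint8))
    k=1+np.argmax(stt[1:,4]);b=lab==k
    print(n,"box",rect(b,P),b.sum())
    bowl=reg&(S>200)&(H<12)&(V>140)&(Z>.045)
    nn,lab,stt,cen=cv2.connectedComponentsWithStats(bowl.astype(np.uint8)); k=1+np.argmax(stt[1:,4]);b=lab==k
    print("bowl",rect(b,P),P[b][:,2].max(),b.sum())
    rail=reg&(Z>.08)&(Z<.1)&(X>.7)&(abs(Y)<.3)&(H<15)&(S>80)
    print("rail",rail.sum(), np.polyfit(Y[rail],X[rail],1), Z[rail].mean())
    lines=[]
    q=P[rail]; 
    for y0 in np.arange(-.28,.29,.07):
        s=q[abs(q[:,1]-y0)<.02]
        if len(s)>3: print(round(y0,2),s[:,0].min().round(3),s[:,0].max().round(3),end='; ')
    e=reg&(Z>.087)&(Z<.1)&(H<15)&(S>80)&(abs(Y)>.2)
    for sg in(1,-1):
        q=P[e&(Y*sg>0)&(X<.75)]; 
        if len(q)>5: print("\nend",sg,len(q),np.polyfit(q[:,0],q[:,1],1),q[:,1].min(),q[:,1].max(),q[:,0].min(),q[:,2].mean())
    sl=reg&(Z>.04)&(Z<.05); print("slat",sl.sum(),np.median(Z[sl]))
E
```

```text
top0 box (((522.6781616210938, 48.82109069824219), (101.85163879394531, 159.4327392578125), 9.720415115356445), np.float64(0.10945847554895581)) 1331
bowl (((533.9609375, 195.65802001953125), (31.28717803955078, 30.59299087524414), 35.07909393310547), np.float64(0.04982149749849161)) 0.057227340063042975 56
rail 751 [-0.18123205  0.73529903] 0.09027506290448506
-0.28 0.7 0.921; -0.21 0.7 0.902; -0.14 0.701 0.707; -0.07 0.7 0.71; 0.0 0.7 0.712; 0.07 0.7 0.714; 0.14 0.7 0.716; 0.21 0.7 0.722; 0.28 0.702 0.722; 
end 1 533 [-0.17528652  0.40520519] 0.20205099893197126 0.32724655227793575 0.40103206494943977 0.09322447387373407

end -1 524 [ 0.08099073 -0.32132268] -0.4499579326579866 -0.20274017924922003 0.3834873888348318 0.09297587373540606
slat 8974 0.0445174047188418
side0 box (((525.1199951171875, 45.59825897216797), (102.29237365722656, 161.70750427246094), 10.455635070800781), np.float64(0.10823796241261605)) 1204
bowl (((539.9262084960938, 204.02688598632812), (67.7515640258789, 78.91203308105469), 83.4088363647461), np.float64(0.06529500908981627)) 0.07904757881026636 68
rail 1036 [-0.20409011  0.7369826 ] 0.0906419779509985
-0.28 0.7 0.917; -0.21 0.701 0.876; -0.14 0.7 0.929; -0.07 0.7 0.715; 0.0 0.7 0.715; 0.07 0.7 0.719; 0.14 0.701 0.72; 0.21 0.704 0.735; 0.28 0.7 0.727; 
end 1 425 [-0.15509344  0.38843987] 0.2007806646282314 0.32432150657272996 0.4029091214649961 0.09151013906815197

end -1 998 [ 0.07455748 -0.32095086] -0.29893411946284454 -0.20069251666918952 0.38424480631175567 0.09234326274007268
slat 9375 0.043534529136204814
```

```bash
python3 - <<'E'
from h import *
p,d,K,T,P=load("top0")
im=cv2.resize(p[110:250,140:360],None,fx=3.6,fy=3.6,interpolation=cv2.INTER_CUBIC)
cv2.imwrite("pics/topz.png",im[:,:,::-1])
E
```

```text
(no output)
```

View pics/topz.png

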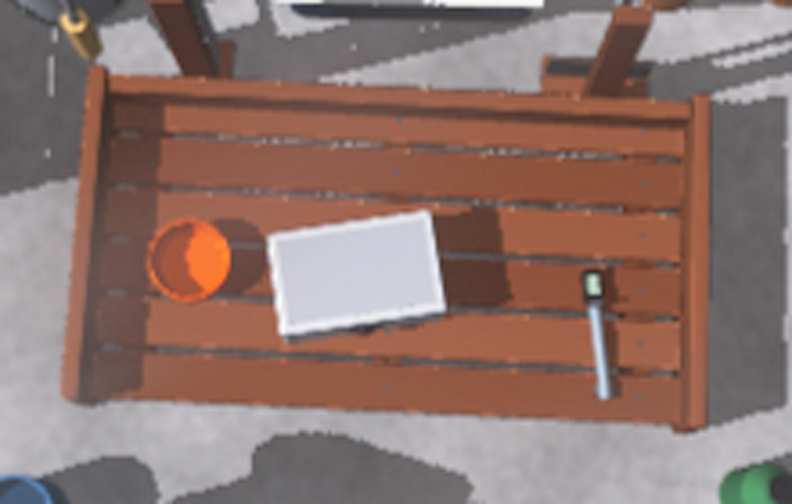

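```bash
cat > fit.py <<'E'
from h import *
from scipy.optimize import minimize
def shelf(tags):
    Q=[]
    for n in tags:
        p,d,K,T,P=load(n);X,Y,Z=P[...,0],P[...,1],P[...,2]
        hsv=cv2.cvtColor(p,cv2.COLOR_RGB2HSV)
        m=(d>0)&(X>.33)&(X<.76)&(abs(Y)<.36)&(Z>.086)&(Z<.099)&(hsv[...,0]<15)&(hsv[...,1]>90)
        Q.append(P[m])
    Q=np.concatenate(Q)
    def loc(v,q):
        c,s=np.cos(v[2]),np.sin(v[2]);dx,dy=q[:,0]-v[0],q[:,1]-v[1]
        return c*dx+s*dy,-s*dx+c*dy
    def cost(v):
        x,y=loc(v,Q)
        # distance to centreline of rail (x=.139) or ends (y=+-.299)
        r=np.minimum(np.abs(x-.139),np.minimum(np.abs(y-.299),np.abs(y+.299)))
        return np.minimum(np.maximum(r-.007,0),.02).mean()*1e3+np.minimum(r,.02).mean()*100
    best=min((minimize(cost,[x,0.0,t],method="Nelder-Mead",options=dict(xatol=1e-5,fatol=1e-6,maxiter=2000)) for t in(-.05,0,.05) for x in(.54,.56,.58)),key=lambda o:o.fun)
    return best.x,best.fun
if __name__=="__main__":
    for t in(["top0"],["side0"],["top0","side0"]): print(t,*shelf(t))
    v,_=shelf(["top0","side0"]);c,s=np.cos(v[2]),np.sin(v[2])
    f=lambda x,y:(c*(x-v[0])+s*(y-v[1]),-s*(x-v[0])+c*(y-v[1]))
    for n in("top0","side0"):
        p,d,K,T,P=load(n);X,Y,Z=P[...,0],P[...,1],P[...,2]
        hsv=cv2.cvtColor(p,cv2.COLOR_RGB2HSV).astype(int)
        sx,sy=f(X,Y); ins=(d>0)&(sx>-.18)&(sx<.125)&(abs(sy)<.28)
        m=ins&(Z>.1)&(hsv[...,1]<80);(r,z)=rect(m,P);print(n,"box",np.array(f(r[0][0]/1e3,r[0][1]/1e3)).round(4),r,np.percentile(Z[m],50))
        m=ins&(hsv[...,0]<14)&(hsv[...,1]>200)&(hsv[...,2]>130)&(sy>.1)&(Z>.07)
        if m.sum()>3: (c0,rr)=cv2.minEnclosingCircle((P[m][:,:2]*1e3).astype(np.float32));print("bowl",np.array(f(c0[0]/1e3,c0[1]/1e3)).round(4),c0,rr,Z[m].max(),m.sum())
        m=ins&(Z>.053)&(Z<.08)&(sy<-.12);r,z=rect(m,P);print("probe",np.array(f(r[0][0]/1e3,r[0][1]/1e3)).round(4),r, (sx[m].min(),sx[m].max(),sy[m].min(),sy[m].max()))
        # posts/tongs/rake
        for sg in(1,-1):
            for lo,hi in((.1,.2),(.2,.3),(.3,.46)):
                m=(d>0)&(sx>.13)&(sx<.27)&(sy*sg>.12)&(sy*sg<.27)&(Z>lo)&(Z<hi)
                if m.sum()>5: print(sg,lo,m.sum(),sx[m].min().round(3),sx[m].max().round(3),sy[m].min().round(3),sy[m].max().round(3))
E
python3 fit.py
```

```text
['top0'] [ 0.56458813  0.01645056 -0.03067678] 0.6675972437743887
['side0'] [ 0.5680963   0.01127654 -0.03044839] 1.027225095489182
['top0', 'side0'] [ 0.56619437  0.01276072 -0.0282093 ] 1.1476360358199074
top0 box [-0.0445  0.0346] ((522.7080688476562, 48.64647674560547), (101.85163879394531, 159.78701782226562), 9.720415115356445) 0.10949834593327212
probe [-0.0286 -0.203 ] ((531.901123046875, -189.30535888671875), (97.9294662475586, 279.99554443359375), 77.43895721435547) (np.float64(-0.1636811319376483), np.float64(0.118167765715541), np.float64(-0.2697238875955421), np.float64(-0.14067657433611389))
1 0.1 138 0.137 0.195 0.136 0.217
1 0.2 227 0.146 0.204 0.179 0.218
1 0.3 214 0.147 0.196 0.186 0.217
-1 0.1 128 0.144 0.27 -0.27 -0.121
-1 0.2 195 0.145 0.204 -0.213 -0.181
-1 0.3 217 0.146 0.194 -0.213 -0.182
side0 box [-0.042   0.0317] ((525.1199951171875, 45.59825897216797), (102.29237365722656, 161.70750427246094), 10.455635070800781) 0.10861234066333664
bowl [-0.0292  0.1963] (542.5270385742188, 209.8148651123047) 40.81953430175781 0.07904757881026636 49
probe [-0.0831 -0.2066] ((477.35009765625, -191.37930297851562), (128.9222869873047, 18.59050178527832), 6.727154731750488) (np.float64(-0.14688296601854572), np.float64(-0.019481853186629414), np.float64(-0.22157662481465162), np.float64(-0.18955397172982535))
1 0.1 434 0.148 0.201 0.18 0.22
1 0.2 542 0.148 0.208 0.178 0.218
1 0.3 362 0.175 0.202 0.182 0.217
-1 0.1 461 0.147 0.27 -0.269 -0.184
-1 0.2 643 0.147 0.211 -0.218 -0.183
-1 0.3 559 0.148 0.195 -0.215 -0.186
```

```bash
cat >> h.py <<'E'
SH=np.array([.566,.014,-.030])
def s2w(x,y):
    c,s=np.cos(SH[2]),np.sin(SH[2]);return np.array([SH[0]+c*x-s*y,SH[1]+s*x+c*y])
def w2s(x,y):
    c,s=np.cos(SH[2]),np.sin(SH[2]);x=x-SH[0];y=y-SH[1];return np.array([c*x+s*y,-s*x+c*y])
def plan(sx,sy,z,yaw,sign=None):
    """target in shelf coords, TCP height z; yaw: of jaw axis line rel. to shelf y axis"""
    st=arm.read_state();Rm=R.from_quat(st["tool_rot"]).as_matrix();p=np.array(st["tool_pos"])
    a=SH[2]+yaw;j=np.array([-np.sin(a),np.cos(a),0]); 
    if (Rm[:,0]@j<0 if sign is None else sign<0): j=-j
    y=np.array([0,0,-1.]);Rt=np.stack([j,y,np.cross(j,y)],1)
    t=np.r_[s2w(sx,sy),z];sh=Rm.T@(t-p)/.03
    rv=np.degrees(R.from_matrix(Rm.T@Rt).as_rotvec())
    print("t=%.1f tcp shelf %s z %.4f F %s w %.3f"%(st["time"],w2s(*p[:2]).round(4),p[2],np.round(st["ft_force"],1),st["width"]))
    print("shift t",sh.round(3),"w deg",rv.round(2),"toolx",Rm[:,0].round(3),"toolz",Rm[:,2].round(3),"dist mm",np.linalg.norm(t-p)*1e3)
E
python3 -c "
from h import *
plan(-.15,.02,.2,.205)
plan(-.15,.02,.2,.205,1)
plan(-.15,.02,.2,.205,-1)"
```

```text
t=0.1 tcp shelf [-0.4257  0.6034] z 0.2266 F [ 0.9  0.3 -1. ] w 0.094
shift t [-17.014   0.908 -13.158] w deg [ -0.03 -24.17  -0.08] toolx [ 0.244  0.97  -0.001] toolz [-0.97   0.244  0.   ] dist mm 645.8306279666766
t=0.1 tcp shelf [-0.4257  0.6034] z 0.2266 F [ 0.9  0.3 -1. ] w 0.094
shift t [-17.014   0.908 -13.158] w deg [ -0.03 -24.17  -0.08] toolx [ 0.244  0.97  -0.001] toolz [-0.97   0.244  0.   ] dist mm 645.8306279666766
t=0.1 tcp shelf [-0.4257  0.6034] z 0.2266 F [ 0.9  0.3 -1. ] w 0.094
shift t [-17.014   0.908 -13.158] w deg [ 1.1000e-01  1.5583e+02 -5.0000e-02] toolx [ 0.244  0.97  -0.001] toolz [-0.97   0.244  0.   ] dist mm 645.8306279666766
```

```bash
python3 -m jog '[{"tx":-1.5,"tz":-1.2,"wy":-2.4},{"tx":-3,"tz":-2.4,"wy":-4.8},{"tx":-4.2,"tz":-3.3,"wy":-7},{"tx":-5.5,"tz":-4.3,"wy":-9},{"tx":-6.8,"tz":-5.3,"wy":-11},{"tx":-8,"tz":-6.2,"wy":-13},{"tx":-9.3,"tz":-7.2,"wy":-15},{"tx":-10.5,"tz":-8.1,"wy":-17},{"tx":-11.8,"tz":-9.1,"wy":-19},{"tx":-13,"tz":-10,"wy":-21}]' 1; python3 -c "
from h import *
plan(-.14,.013,.17,.205)"
```

```text
t=0.1 tcp shelf [-0.4257  0.6034] z 0.2266 F [ 0.9  0.3 -1. ] w 0.094
shift t [-17.169   1.908 -13.534] w deg [ -0.03 -24.17  -0.08] toolx [ 0.244  0.97  -0.001] toolz [-0.97   0.244  0.   ] dist mm 658.3496589316229validation failed for argument at $[0]...
```

```bash
python3 -m jog '[{"tx":-1.5,"ty":0,"tz":-1.2,"wx":0,"wy":-2.4,"wz":0},{"tx":-3,"ty":0,"tz":-2.4,"wx":0,"wy":-4.8,"wz":0},{"tx":-4.2,"ty":0,"tz":-3.3,"wx":0,"wy":-7,"wz":0},{"tx":-5.5,"ty":0,"tz":-4.3,"wx":0,"wy":-9,"wz":0},{"tx":-6.8,"ty":0,"tz":-5.3,"wx":0,"wy":-11,"wz":0},{"tx":-8,"ty":0,"tz":-6.2,"wx":0,"wy":-13,"wz":0},{"tx":-9.3,"ty":0,"tz":-7.2,"wx":0,"wy":-15,"wz":0},{"tx":-10.5,"ty":0,"tz":-8.1,"wx":0,"wy":-17,"wz":0},{"tx":-11.8,"ty":0,"tz":-9.1,"wx":0,"wy":-19,"wz":0},{"tx":-13,"ty":0,"tz":-10,"wx":0,"wy":-21,"wz":0}]' 1; python3 -c "
from h import *
plan(-.14,.013,.17,.205)"
```

```text
time: 1.15
tool_pos: [0.3545, 0.1765, 0.2271]
tool_rot: [-0.469, -0.529, 0.53, 0.469]
ft_force: [1.1, 0.2, -0.4]
width: 0.0942
t=1.1 tcp shelf [-0.2163  0.1561] z 0.2271 F [ 1.1  0.2 -0.4] w 0.094
shift t [-5.096  1.91  -1.796] w deg [-0.   -3.09 -0.07] toolx [-0.121  0.993 -0.001] toolz [-0.993 -0.121  0.   ] dist mm 171.91945514042513
```

```bash
python3 -m jog '[{"tx":-1.2,"ty":0.2,"tz":-0.5,"wx":0,"wy":-1,"wz":0},{"tx":-2.5,"ty":0.6,"tz":-0.9,"wx":0,"wy":-2,"wz":0},{"tx":-3.8,"ty":1,"tz":-1.4,"wx":0,"wy":-3,"wz":0},{"tx":-5.1,"ty":1.2,"tz":-1.8,"wx":0,"wy":-3.1,"wz":0},{"tx":-5.1,"ty":1.2,"tz":-1.8,"wx":0,"wy":-3.1,"wz":0},{"tx":-5.1,"ty":1.2,"tz":-1.8,"wx":0,"wy":-3.1,"wz":0}]' 1; python3 - <<'E'
from h import *
plan(-.13,.013,.08,.205)
shot("wrist","w1");shot("top","top1");shot("side","side1")
E
```

```text
time: 1.75
tool_pos: [0.4263, 0.0307, 0.1909]
tool_rot: [-0.455, -0.541, 0.542, 0.455]
ft_force: [-0.8, -0.6, 0.3]
width: 0.0941
t=1.8 tcp shelf [-0.1401  0.0125] z 0.1909 F [-0.8 -0.6  0.3] w 0.094
shift t [-0.05   3.697 -0.337] w deg [-0.06 -0.11 -0.03] toolx [-0.172  0.985 -0.   ] toolz [-0.985 -0.172  0.001] dist mm 111.38946063785357
```

View pics/w1.png

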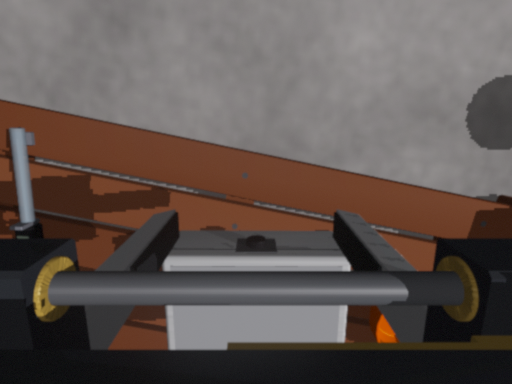

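View pics/side1.png

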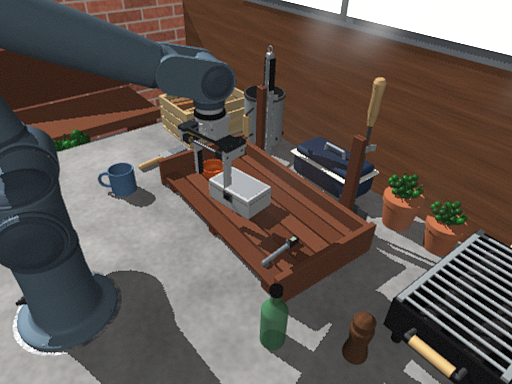

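The wrist view shows the button (256,241) midway between the two open fingers, so I go down and start a two-finger push.

```bash
python3 -m jog '[{"tx":-0.05,"ty":1.2,"tz":0,"wx":0,"wy":0,"wz":0},{"tx":-0.05,"ty":2.4,"tz":0,"wx":0,"wy":0,"wz":0},{"tx":-0.05,"ty":3.4,"tz":0,"wx":0,"wy":0,"wz":0},{"tx":-0.05,"ty":3.7,"tz":-0.2,"wx":0,"wy":0,"wz":0},{"tx":-0.05,"ty":3.7,"tz":-0.5,"wx":0,"wy":0,"wz":0},{"tx":-0.05,"ty":3.7,"tz":-0.7,"wx":0,"wy":0,"wz":0},{"tx":-0.05,"ty":3.7,"tz":-0.9,"wx":0,"wy":0,"wz":0},{"tx":-0.05,"ty":3.7,"tz":-1.1,"wx":0,"wy":0,"wz":0},{"tx":-0.05,"ty":3.7,"tz":-1.3,"wx":0,"wy":0,"wz":0},{"tx":-0.05,"ty":3.7,"tz":-1.5,"wx":0,"wy":0,"wz":0}]' 1; python3 - <<'E'
from h import *
plan(.022,.03,.08,0)
plan(-.02,.03,.08,0)
E
```

```text
time: 2.9
tool_pos: [0.4702, 0.0383, 0.0806]
tool_rot: [-0.453, -0.541, 0.543, 0.454]
ft_force: [-8.0, -0.5, 6.0]
width: 0.0938
t=2.9 tcp shelf [-0.0965  0.0214] z 0.0806 F [-8.  -0.5  6. ] w 0.094
shift t [-0.534  0.008 -3.923] w deg [-0.18 11.87 -0.08] toolx [-0.176  0.984 -0.001] toolz [-0.984 -0.176  0.003] dist mm 118.77195644644095
t=2.9 tcp shelf [-0.0965  0.0214] z 0.0806 F [-8.  -0.5  6. ] w 0.094
shift t [-0.245  0.012 -2.553] w deg [-0.18 11.87 -0.08] toolx [-0.176  0.984 -0.001] toolz [-0.984 -0.176  0.003] dist mm 76.94130555762277
```

```bash
python3 -m jog '[{"tx":-0.02,"ty":0,"tz":-0.25,"wx":0,"wy":1.2,"wz":0},{"tx":-0.05,"ty":0,"tz":-0.5,"wx":0,"wy":2.4,"wz":0},{"tx":-0.07,"ty":0,"tz":-0.75,"wx":0,"wy":3.6,"wz":0},{"tx":-0.1,"ty":0,"tz":-1,"wx":0,"wy":4.8,"wz":0},{"tx":-0.12,"ty":0,"tz":-1.25,"wx":0,"wy":6,"wz":0},{"tx":-0.15,"ty":0,"tz":-1.5,"wx":0,"wy":7.2,"wz":0},{"tx":-0.17,"ty":0,"tz":-1.75,"wx":0,"wy":8.4,"wz":0},{"tx":-0.2,"ty":0,"tz":-2,"wx":0,"wy":9.6,"wz":0},{"tx":-0.22,"ty":0,"tz":-2.25,"wx":0,"wy":10.8,"wz":0},{"tx":-0.25,"ty":0,"tz":-2.5,"wx":0,"wy":11.8,"wz":0}]' 1; python3 - <<'E'
from h import *
plan(.022,.03,.08,0)
shot("wrist","w2");shot("top","top2")
E
```

```text
time: 3.9
tool_pos: [0.5442, 0.0446, 0.0802]
tool_rot: [-0.506, -0.49, 0.495, 0.509]
ft_force: [-7.7, 0.8, 5.3]
width: 0.094
t=3.9 tcp shelf [-0.0227  0.0299] z 0.0802 F [-7.7  0.8  5.3] w 0.094
shift t [ 0.002 -0.004 -1.49 ] w deg [-0.44  0.05 -0.08] toolx [ 0.029  1.    -0.001] toolz [-1.     0.029  0.008] dist mm 44.688445776716435
```

View pics/w2.png

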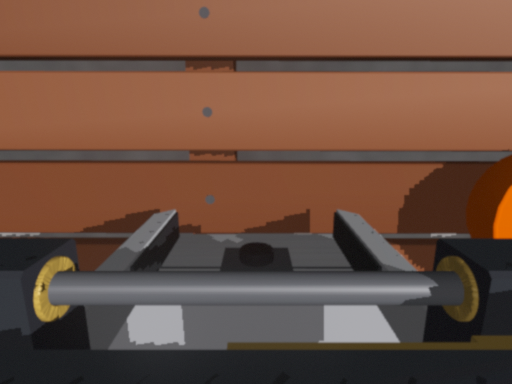

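View pics/top2.png

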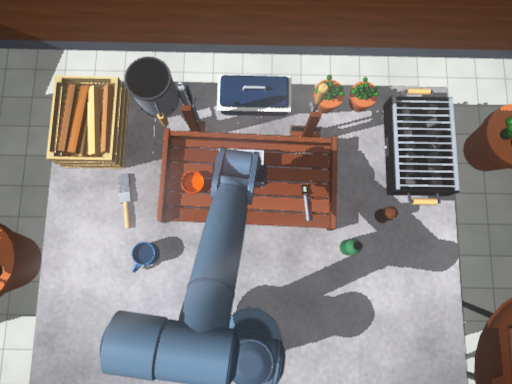

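The box front is square to the gripper, the slat lines are level in the wrist view, and the button (256,254) sits clear between the fingers. I continue to the rail.

```bash
python3 -m jog '[{"tx":0,"ty":0,"tz":-0.2,"wx":0,"wy":0,"wz":0},{"tx":0,"ty":0,"tz":-0.4,"wx":0,"wy":0,"wz":0},{"tx":0,"ty":0,"tz":-0.6,"wx":0,"wy":0,"wz":0},{"tx":0,"ty":0,"tz":-0.8,"wx":0,"wy":0,"wz":0},{"tx":0,"ty":0,"tz":-1,"wx":0,"wy":0,"wz":0},{"tx":0,"ty":0,"tz":-1.1,"wx":0,"wy":0,"wz":0},{"tx":0,"ty":0,"tz":-1.2,"wx":0,"wy":0,"wz":0},{"tx":0,"ty":0,"tz":-1.3,"wx":0,"wy":0,"wz":0}]' 1; python3 - <<'E'
from h import *
plan(.022,.03,.08,0)
E
for i in 1 2; do :; done; python3 -m jog '[{"tx":0,"ty":0,"tz":-0.1,"wx":0,"wy":0,"wz":0},{"tx":0,"ty":0,"tz":-0.15,"wx":0,"wy":0,"wz":0}]' 1
```

```text
time: 4.8
tool_pos: [0.5835, 0.0433, 0.08]
tool_rot: [-0.506, -0.491, 0.495, 0.508]
ft_force: [-7.7, 0.6, 4.4]
width: 0.0938
t=4.8 tcp shelf [0.0166 0.0298] z 0.0800 F [-7.7  0.6  4.4] w 0.094
shift t [ 0.005 -0.002 -0.179] w deg [-0.4   0.09 -0.08] toolx [ 0.028  1.    -0.001] toolz [-1.     0.028  0.007] dist mm 5.365432068572559
time: 5.0
tool_pos: [0.5869, 0.0433, 0.0799]
tool_rot: [-0.505, -0.49, 0.496, 0.509]
ft_force: [-7.1, -0.4, 5.7]
width: 0.094
```

```bash
python3 -m jog '[{"tx":0,"ty":0,"tz":-0.1,"wx":0,"wy":0,"wz":0},{"tx":0,"ty":0,"tz":-0.15,"wx":0,"wy":0,"wz":0}]' 1;python3 -m jog '[{"tx":0,"ty":0,"tz":-0.1,"wx":0,"wy":0,"wz":0},{"tx":0,"ty":0,"tz":-0.15,"wx":0,"wy":0,"wz":0}]' 1
```

```text
time: 5.2
tool_pos: [0.5881, 0.0433, 0.0799]
tool_rot: [-0.502, -0.488, 0.498, 0.512]
ft_force: [-19.8, 0.6, 16.9]
width: 0.094
time: 5.4
tool_pos: [0.5878, 0.0435, 0.0799]
tool_rot: [-0.498, -0.484, 0.502, 0.515]
ft_force: [-27.2, 0.1, 21.9]
width: 0.0944
```

```bash
python3 -m jog '[{"tx":0,"ty":0,"tz":0.3,"wx":0,"wy":0,"wz":0},{"tx":0,"ty":0,"tz":1,"wx":0,"wy":0,"wz":0},{"tx":0,"ty":0,"tz":1.8,"wx":0,"wy":0,"wz":0},{"tx":0,"ty":-1,"tz":2.4,"wx":0,"wy":0,"wz":0},{"tx":0,"ty":-2.5,"tz":2.4,"wx":0,"wy":0,"wz":0},{"tx":0,"ty":-3.5,"tz":2.6,"wx":0,"wy":0,"wz":0},{"tx":0,"ty":-3.5,"tz":2.6,"wx":0,"wy":0,"wz":0}]' 1; python3 - <<'E'
from h import *
plan(.03,.09,.2,0)
shot("wrist","w3");shot("side","side3")
E
```

```text
time: 6.1
tool_pos: [0.5166, 0.0454, 0.1929]
tool_rot: [-0.501, -0.486, 0.5, 0.512]
ft_force: [0.4, 0.6, 0.5]
width: 0.0939
t=6.1 tcp shelf [-0.0504  0.0299] z 0.1929 F [0.4 0.6 0.5] w 0.094
shift t [ 1.996 -0.306 -2.676] w deg [-1.36  0.13 -0.16] toolx [ 0.028  1.    -0.003] toolz [-0.999  0.028  0.024] dist mm 100.58728414458572
```

View pics/side3.png

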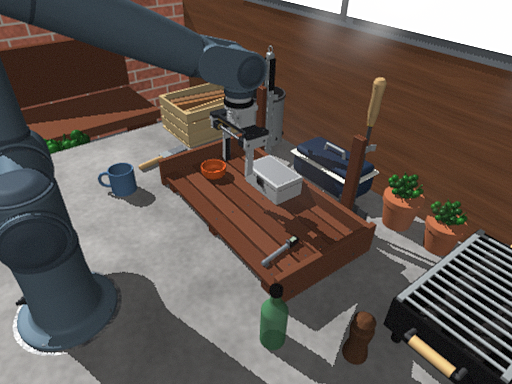

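View pics/w3.png

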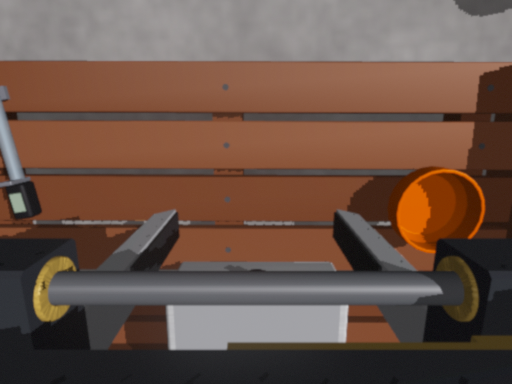

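```bash
python3 - <<'E'
from h import *
p,d,K,T,P=load("side3");st=np.array([.5166,.0454,.1929])
sx,sy=w2s(P[...,0],P[...,1]);cx,cy=w2s(*st[:2]);Z=P[...,2]-st[2]
for lo in np.arange(-.02,.4,.04):
    m=(d>0)&(abs(sx-cx)<.13)&(abs(sy-cy)<.14)&(Z>lo)&(Z<lo+.04)&(P[...,2]>.12)
    if m.sum()>5:print(lo.round(2),m.sum(),(sx[m]-cx).min().round(3),(sx[m]-cx).max().round(3),(sy[m]-cy).min().round(3),(sy[m]-cy).max().round(3))
hsv=cv2.cvtColor(p,cv2.COLOR_RGB2HSV).astype(int)
m=(d>0)&(sx>-.1)&(sx<.128)&(abs(sy)<.2)&(P[...,2]>.1)&(P[...,2]<.116)&(hsv[...,1]<80)
nn,lab,stt,c=cv2.connectedComponentsWithStats(m.astype(np.uint8));m=lab==1+np.argmax(stt[1:,4])
print(sx[m].min(),sx[m].max(),sy[m].min(),sy[m].max(),rect(m,P))
E
```

```text
-0.02 198 -0.011 0.011 -0.062 0.06
0.02 192 -0.011 0.011 -0.063 0.058
0.06 487 -0.034 0.035 -0.089 0.081
0.1 831 -0.033 0.038 -0.092 0.088
0.14 493 -0.034 0.042 -0.044 0.031
0.18 343 -0.032 0.029 -0.059 0.023
0.22 798 -0.13 0.043 -0.069 0.011
0.26 1466 -0.13 0.041 -0.068 0.054
0.3 846 -0.13 0.001 -0.056 0.061
0.34 64 -0.13 -0.102 -0.019 0.014
0.0302808149531846 0.12765250337043987 -0.05301137922790064 0.10902131406424931 (((645.775146484375, 39.4885139465332), (161.95806884765625, 96.80207061767578), 88.84331512451172), np.float64(0.10834932050815277))
```

```bash
python3 -m jog '[{"tx":1,"ty":-0.4,"tz":-0.2,"wx":-0.5,"wy":0,"wz":0},{"tx":2,"ty":-0.4,"tz":-0.8,"wx":-1,"wy":0,"wz":0},{"tx":3,"ty":-0.4,"tz":-1.8,"wx":-1.4,"wy":0,"wz":0},{"tx":3.5,"ty":-0.4,"tz":-3,"wx":-1.4,"wy":0,"wz":0},{"tx":3.5,"ty":-0.4,"tz":-4,"wx":-1.4,"wy":0,"wz":0},{"tx":3.5,"ty":-0.4,"tz":-4.3,"wx":-1.4,"wy":0,"wz":0},{"tx":3.5,"ty":-0.4,"tz":-4.3,"wx":-1.4,"wy":0,"wz":0},{"tx":3.5,"ty":-0.4,"tz":-4.3,"wx":-1.4,"wy":0,"wz":0}]' 0 40; python3 - <<'E'
from h import *
plan(.08,.135,.08,0)
shot("wrist","w4");shot("side","side4")
E
```

```text
time: 7.0
tool_pos: [0.6449, 0.1467, 0.1942]
tool_rot: [-0.505, -0.49, 0.496, 0.509]
ft_force: [0.7, 0.8, 0.2]
width: 0.0333
t=7.0 tcp shelf [0.0749 0.135 ] z 0.1942 F [0.7 0.8 0.2] w 0.033
shift t [ 0.006  3.805 -0.212] w deg [-0.62  0.09 -0.11] toolx [ 0.028  1.    -0.002] toolz [-1.     0.028  0.011] dist mm 114.31752435385579
```

View pics/side4.png

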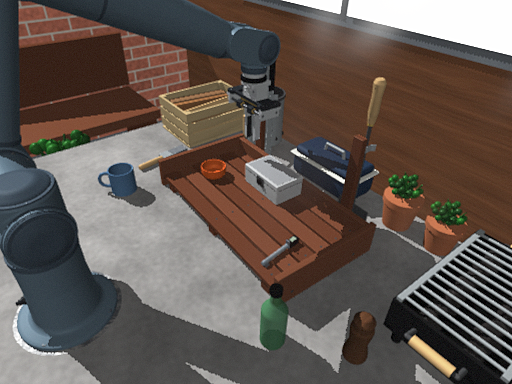

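View pics/w4.png

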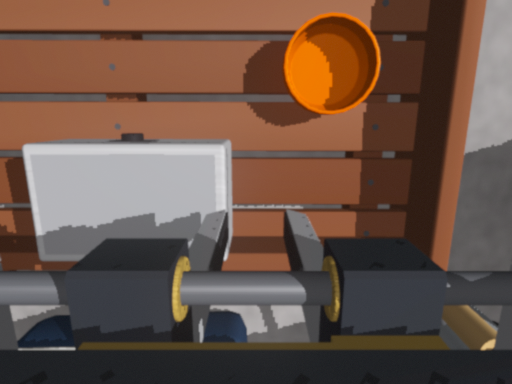

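```bash
cat > meas.py <<'E'
from h import *
import sys
def boxm(tag):
    p,d,K,T,P=load(tag);sx,sy=w2s(P[...,0],P[...,1]);hsv=cv2.cvtColor(p,cv2.COLOR_RGB2HSV).astype(int)
    m=(d>0)&(sx>-.12)&(sx<.14)&(abs(sy)<.32)&(P[...,2]>.1)&(P[...,2]<.116)&(hsv[...,1]<80)
    nn,lab,stt,c=cv2.connectedComponentsWithStats(m.astype(np.uint8));m=lab==1+np.argmax(stt[1:,4])
    r,z=rect(m,P);a=r[2] if abs(r[2])<45 else r[2]-90
    print(tag,"box shelf",w2s(r[0][0]/1e3,r[0][1]/1e3).round(4),"yaw rel",(np.radians(a)-SH[2]).round(3),np.round(r[1],1),round(z,3),"xmax",sx[m].max().round(4),"y",sy[m].min().round(4),sy[m].max().round(4))
def bowlm(tag):
    p,d,K,T,P=load(tag);sx,sy=w2s(P[...,0],P[...,1]);hsv=cv2.cvtColor(p,cv2.COLOR_RGB2HSV).astype(int)
    m=(d>0)&(hsv[...,0]<14)&(hsv[...,1]>200)&(hsv[...,2]>130)&(sy>.1)&(P[...,2]>.07)&(sx<.13)&(sx>-.1)
    if m.sum()>4:
        c0,rr=cv2.minEnclosingCircle((P[m][:,:2]*1e3).astype(np.float32));print(tag,"bowl",w2s(c0[0]/1e3,c0[1]/1e3).round(4),"r",rr,m.sum())
for t in sys.argv[1:]: boxm(t);bowlm(t)
E
python3 meas.py top0 side0 side4 w4
python3 -m jog '[{"tx":0,"ty":0,"tz":-0.2,"wx":-0.6,"wy":0,"wz":0},{"tx":0,"ty":0,"tz":-0.2,"wx":-0.6,"wy":0,"wz":0},{"tx":0,"ty":0,"tz":-0.2,"wx":-0.6,"wy":0,"wz":0},{"tx":0,"ty":0,"tz":-0.2,"wx":-0.6,"wy":0,"wz":0},{"tx":0,"ty":0,"tz":-0.2,"wx":-0.6,"wy":0,"wz":0}]' 0 40;python3 -c "
from h import *
plan(.08,.135,.08,0)"
```

```text
top0 box shelf [-0.0443  0.0333] yaw rel 0.2 [101.9 159.8] 0.109 xmax 0.0177 y -0.051 0.1176
side0 box shelf [-0.0418  0.0304] yaw rel 0.212 [102.3 161.7] 0.108 xmax 0.0214 y -0.0564 0.1133
side0 bowl [-0.0293  0.195 ] r 40.81953430175781 49
side4 box shelf [0.0807 0.0289] yaw rel 0.005 [166.  102.1] 0.108 xmax 0.1322 y -0.0539 0.1122
side4 bowl [-0.0293  0.1939] r 43.136959075927734 48
w4 box shelf [0.079  0.0313] yaw rel 0.012 [160.2  98.6] 0.112 xmax 0.1291 y -0.0488 0.1109
w4 bowl [-0.0321  0.1977] r 39.81321334838867 273
time: 7.6
tool_pos: [0.651, 0.1467, 0.1952]
tool_rot: [0.508, 0.493, -0.493, -0.506]
ft_force: [-0.2, -0.0, 0.4]
width: 0.0006
t=7.6 tcp shelf [0.081  0.1352] z 0.1952 F [-0.2 -0.   0.4] w 0.001
shift t [1.000e-03 3.841e+00 3.700e-02] w deg [ 0.07  0.11 -0.1 ] toolx [ 0.028  1.    -0.002] toolz [-1.     0.028 -0.001] dist mm 115.22091111905229
```

```bash
python3 -m jog '[{"tx":0,"ty":1.2,"tz":0,"wx":0,"wy":0,"wz":0},{"tx":0,"ty":2.4,"tz":0,"wx":0,"wy":0,"wz":0},{"tx":0,"ty":3.5,"tz":0,"wx":0,"wy":0,"wz":0},{"tx":0,"ty":3.84,"tz":0,"wx":0,"wy":0,"wz":0},{"tx":-0.2,"ty":3.84,"tz":0,"wx":0,"wy":0,"wz":0},{"tx":-0.4,"ty":3.84,"tz":0,"wx":0,"wy":0,"wz":0},{"tx":-0.6,"ty":3.84,"tz":0,"wx":0,"wy":0,"wz":0},{"tx":-0.8,"ty":3.84,"tz":0,"wx":0,"wy":0,"wz":0},{"tx":-1,"ty":3.84,"tz":0,"wx":0,"wy":0,"wz":0},{"tx":-1.2,"ty":3.84,"tz":0,"wx":0,"wy":0,"wz":0}]' 0 40;python3 - <<'E'
from h import *
plan(.08,-.115,.08,0)
shot("wrist","w5");shot("side","side5")
E
python3 meas.py side5 w5
```

```text
time: 8.6
tool_pos: [0.6514, 0.1108, 0.0823]
tool_rot: [0.508, 0.494, -0.492, -0.506]
ft_force: [0.8, 5.5, 2.2]
width: 0.0003
t=8.6 tcp shelf [0.0824 0.0993] z 0.0823 F [0.8 5.5 2.2] w 0.000
shift t [-7.143  0.077  0.094] w deg [ 0.28  0.1  -0.01] toolx [ 0.028  1.    -0.   ] toolz [-1.     0.028 -0.005] dist mm 214.32356542899944
side5 box shelf [0.082  0.0155] yaw rel 0.017 [185.  103.4] 0.108 xmax 0.1351 y -0.0775 0.1079
side5 bowl [-0.0311  0.1945] r 41.776302337646484 43
w5 box shelf [0.058  0.0479] yaw rel -0.005 [128.3  56.6] 0.111 xmax 0.0861 y -0.0164 0.1119
w5 bowl [-0.02    0.1907] r 35.6320686340332 216
```

View pics/side5.png

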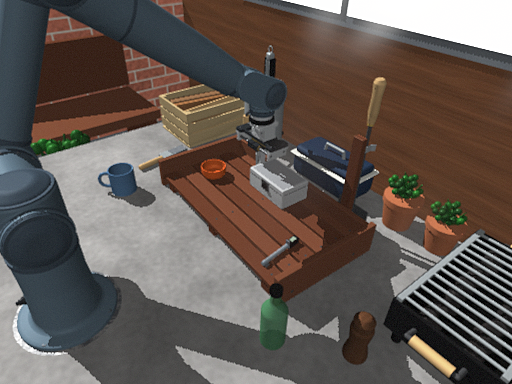

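View pics/w5.png

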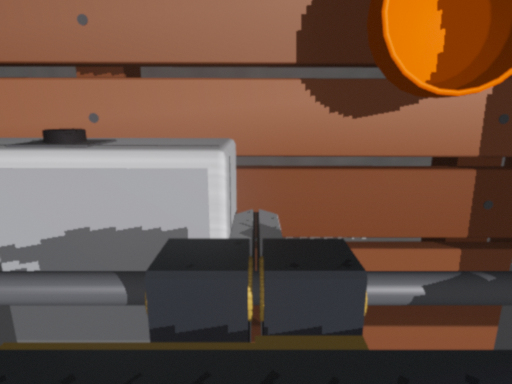

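The fingers are on the box's left end and it is sliding along the rail squarely, with the bowl untouched. I keep pushing.

```bash
python3 -m jog '[{"tx":-0.3,"ty":0,"tz":0.02,"wx":0,"wy":0,"wz":0},{"tx":-0.6,"ty":0,"tz":0.05,"wx":0,"wy":0,"wz":0},{"tx":-0.9,"ty":0,"tz":0.07,"wx":0,"wy":0,"wz":0},{"tx":-1.2,"ty":0,"tz":0.08,"wx":0,"wy":0,"wz":0},{"tx":-1.5,"ty":0,"tz":0.08,"wx":0,"wy":0,"wz":0},{"tx":-1.8,"ty":0,"tz":0.08,"wx":0,"wy":0,"wz":0},{"tx":-2.1,"ty":0,"tz":0.08,"wx":0,"wy":0,"wz":0},{"tx":-2.4,"ty":0,"tz":0.08,"wx":0,"wy":0,"wz":0},{"tx":-2.7,"ty":0,"tz":0.08,"wx":0,"wy":0,"wz":0},{"tx":-3,"ty":0,"tz":0.08,"wx":0,"wy":0,"wz":0}]' 0 40;python3 - <<'E'
from h import *
plan(.08,-.115,.08,0)
shot("wrist","w6");shot("side","side6")
E
python3 meas.py side6
```

```text
time: 9.7
tool_pos: [0.6464, 0.0194, 0.0827]
tool_rot: [0.509, 0.494, -0.492, -0.506]
ft_force: [0.4, 4.9, 1.4]
width: 0.0005
t=9.7 tcp shelf [0.0802 0.0078] z 0.0827 F [0.4 4.9 1.4] w 0.000
shift t [-4.095  0.094  0.011] w deg [ 0.28  0.05 -0.07] toolx [ 0.029  1.    -0.001] toolz [-1.     0.029 -0.005] dist mm 122.87562246122107
side6 box shelf [ 0.0799 -0.077 ] yaw rel -0.008 [184. 102.] 0.108 xmax 0.131 y -0.1687 0.015
side6 bowl [-0.0309  0.1965] r 40.957801818847656 50
```

View pics/w6.png

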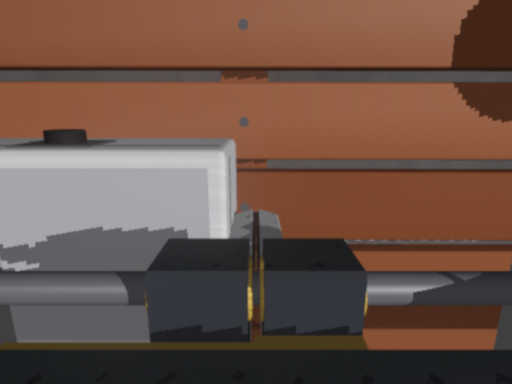

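The box's front edge (row 140) is still parallel to the slats, so I keep going.

```bash
python3 -m jog '[{"tx":-0.3,"ty":0.03,"tz":0,"wx":0,"wy":0,"wz":0},{"tx":-0.6,"ty":0.05,"tz":0,"wx":0,"wy":0,"wz":0},{"tx":-0.9,"ty":0.05,"tz":0,"wx":0,"wy":0,"wz":0},{"tx":-1.2,"ty":0.05,"tz":0,"wx":0,"wy":0,"wz":0},{"tx":-1.5,"ty":0.05,"tz":0,"wx":0,"wy":0,"wz":0},{"tx":-1.8,"ty":0.05,"tz":0,"wx":0,"wy":0,"wz":0},{"tx":-2.1,"ty":0.05,"tz":0,"wx":0,"wy":0,"wz":0},{"tx":-2.4,"ty":0.05,"tz":0,"wx":0,"wy":0,"wz":0},{"tx":-2.7,"ty":0.05,"tz":0,"wx":0,"wy":0,"wz":0},{"tx":-3,"ty":0.05,"tz":0,"wx":0,"wy":0,"wz":0}]' 0 40;python3 -m jog '[{"tx":-0.2,"ty":0,"tz":0,"wx":0,"wy":0,"wz":0},{"tx":-0.4,"ty":0,"tz":0,"wx":0,"wy":0,"wz":0},{"tx":-0.6,"ty":0,"tz":0,"wx":0,"wy":0,"wz":0},{"tx":-0.7,"ty":0,"tz":0,"wx":0,"wy":0,"wz":0}]' 0 40;python3 - <<'E'
from h import *
plan(.08,-.118,.08,0)
shot("wrist","w7");shot("side","side7")
E
python3 meas.py side7
```

```text
time: 10.8
tool_pos: [0.6441, -0.0714, 0.0822]
tool_rot: [0.509, 0.493, -0.492, -0.505]
ft_force: [0.3, 6.1, 4.4]
width: 0.0008
time: 11.2
tool_pos: [0.6434, -0.0924, 0.0823]
tool_rot: [0.509, 0.493, -0.491, -0.506]
ft_force: [0.5, 5.9, 0.6]
width: 0.0005
t=11.2 tcp shelf [ 0.0805 -0.104 ] z 0.0823 F [0.5 5.9 0.6] w 0.000
shift t [-0.465  0.076  0.018] w deg [ 0.31 -0.   -0.07] toolx [ 0.03   1.    -0.001] toolz [-1.     0.03  -0.005] dist mm 14.148053499459492
side7 box shelf [ 0.0796 -0.1864] yaw rel -0.005 [186.7 102. ] 0.109 xmax 0.1308 y -0.2796 -0.093
side7 bowl [-0.03    0.1965] r 41.39882278442383 44
```

View pics/side7.png

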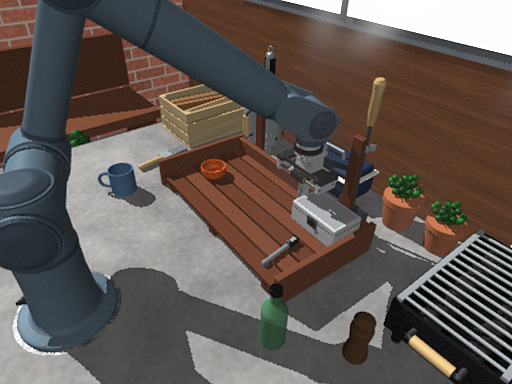

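View pics/w7.png

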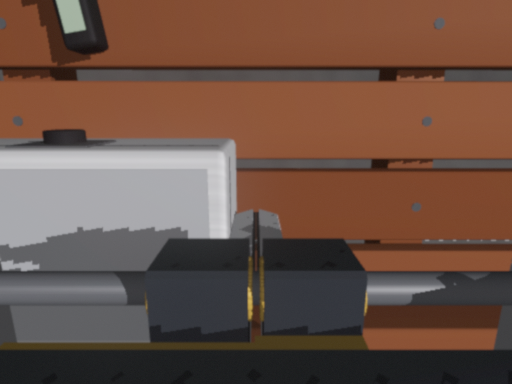

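About 10 mm is left to the end board. The probe (80,25) is clear of the box. I approach until the force rises.

```bash
python3 -m jog '[{"tx":-0.15,"ty":0,"tz":0,"wx":0,"wy":0,"wz":0},{"tx":-0.3,"ty":0,"tz":0,"wx":0,"wy":0,"wz":0}]' 0 40;python3 -m jog '[{"tx":-0.1,"ty":0,"tz":0,"wx":0,"wy":0,"wz":0},{"tx":-0.2,"ty":0,"tz":0,"wx":0,"wy":0,"wz":0}]' 0 40;python3 -m jog '[{"tx":-0.1,"ty":0,"tz":0,"wx":0,"wy":0,"wz":0},{"tx":-0.15,"ty":0,"tz":0,"wx":0,"wy":0,"wz":0}]' 0 40
```

```text
time: 11.5
tool_pos: [0.643, -0.1013, 0.0823]
tool_rot: [0.509, 0.493, -0.492, -0.506]
ft_force: [0.1, 5.4, 1.3]
width: 0.0006
time: 11.7
tool_pos: [0.643, -0.1056, 0.0823]
tool_rot: [0.508, 0.494, -0.491, -0.507]
ft_force: [1.5, 16.2, 2.9]
width: 0.0004
time: 11.9
tool_pos: [0.6431, -0.1054, 0.0824]
tool_rot: [-0.506, -0.496, 0.488, 0.509]
ft_force: [1.4, 23.1, 6.1]
width: 0.0002
```

```bash
python3 -m jog '[{"tx":0.3,"ty":0,"tz":0,"wx":0,"wy":0,"wz":0},{"tx":0.8,"ty":0,"tz":0,"wx":0,"wy":0,"wz":0},{"tx":1,"ty":-1.2,"tz":0,"wx":0,"wy":0,"wz":0},{"tx":1,"ty":-2.6,"tz":0.3,"wx":0,"wy":0,"wz":0},{"tx":1,"ty":-4,"tz":1.2,"wx":0,"wy":0,"wz":0},{"tx":0.5,"ty":-4,"tz":2.4,"wx":0,"wy":0,"wz":0},{"tx":-0.4,"ty":-4,"tz":3,"wx":0,"wy":0,"wz":0},{"tx":-0.4,"ty":-4,"tz":3,"wx":0,"wy":0,"wz":0}]' 0.75 40;python3 - <<'E'
from h import *
plan(.0,-.21,.08,0)
shot("wrist","w8");shot("side","side8")
E
python3 meas.py side8 w8
```

```text
time: 12.7
tool_pos: [0.5504, -0.1178, 0.202]
tool_rot: [-0.507, -0.495, 0.488, 0.509]
ft_force: [0.7, 0.5, 0.5]
width: 0.0611
t=12.7 tcp shelf [-0.0116 -0.1323] z 0.2020 F [0.7 0.5 0.5] w 0.061
shift t [-2.626  4.047 -0.375] w deg [ 0.29 -0.19  0.5 ] toolx [0.033 0.999 0.009] toolz [-0.999  0.033 -0.005] dist mm 145.16522045168864
side8 box shelf [ 0.0797 -0.2111] yaw rel -0.008 [161.5 102.6] 0.109 xmax 0.1314 y -0.2922 -0.1306
side8 bowl [-0.0289  0.1959] r 41.399906158447266 43
w8 box shelf [ 0.1096 -0.1744] yaw rel -0.002 [88.4 37.9] 0.112 xmax 0.1286 y -0.2186 -0.1301
```

View pics/side8.png

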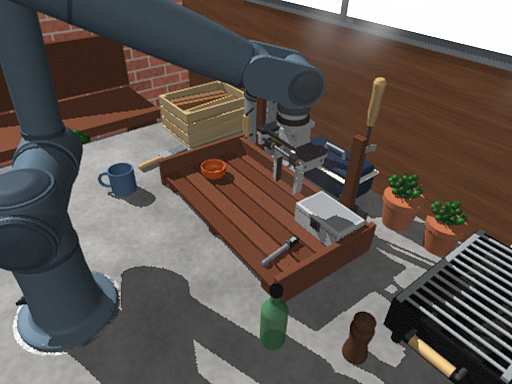

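View pics/w8.png

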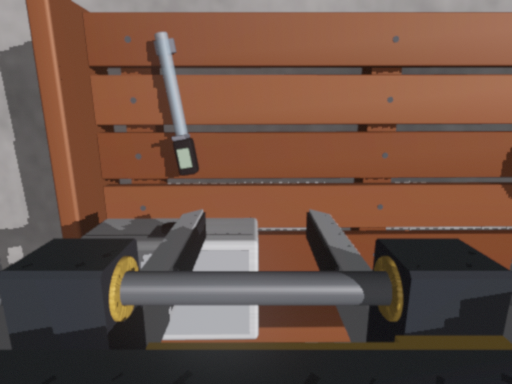

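The box measures (0.080, -0.211) with yaw about 0, already in the corner. A short two-finger nudge on its front, astride the button, will confirm it is against the rail.

```bash
python3 -m jog '[{"tx":-1.3,"ty":0,"tz":-0.3,"wx":0,"wy":0,"wz":0.2},{"tx":-2.6,"ty":0,"tz":-0.5,"wx":0,"wy":0,"wz":0.5},{"tx":-2.63,"ty":0,"tz":-0.5,"wx":0.3,"wy":-0.2,"wz":0.5},{"tx":-2.63,"ty":0,"tz":-0.5,"wx":0.3,"wy":-0.2,"wz":0.5},{"tx":-2.63,"ty":0,"tz":-0.5,"wx":0.3,"wy":-0.2,"wz":0.5}]' 0.75 40;python3 - <<'E'
from h import *
plan(.004,-.21,.08,0)
shot("wrist","w9")
E
```

```text
time: 13.3
tool_pos: [0.5647, -0.1943, 0.2006]
tool_rot: [-0.506, -0.494, 0.493, 0.507]
ft_force: [-0.9, 0.5, -0.1]
width: 0.0706
t=13.3 tcp shelf [ 0.005  -0.2082] z 0.2006 F [-0.9  0.5 -0.1] w 0.071
shift t [-0.067  4.02   0.03 ] w deg [-0.03  0.17  0.12] toolx [0.027 1.    0.002] toolz [-1.     0.027  0.001] dist mm 120.6289353202222
```

View pics/w9.png

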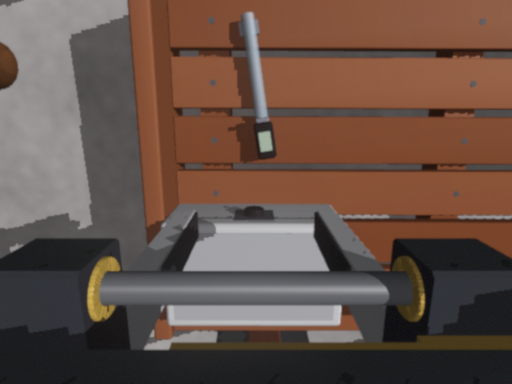

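```bash
python3 -m jog '[{"tx":-0.07,"ty":1,"tz":0.05,"wx":0,"wy":0,"wz":0},{"tx":-0.07,"ty":2,"tz":0.05,"wx":0,"wy":0,"wz":0},{"tx":-0.07,"ty":3,"tz":0.05,"wx":0,"wy":0,"wz":0},{"tx":-0.07,"ty":3.8,"tz":0.05,"wx":0,"wy":0,"wz":0},{"tx":-0.07,"ty":4,"tz":-0.1,"wx":0,"wy":0,"wz":0},{"tx":-0.07,"ty":4,"tz":-0.25,"wx":0,"wy":0,"wz":0},{"tx":-0.07,"ty":4,"tz":-0.4,"wx":0,"wy":0,"wz":0}]' 0.75 40;python3 -c "
from h import *
plan(.022,-.21,.08,0)"
```

```text
time: 14.05
tool_pos: [0.5781, -0.1964, 0.0823]
tool_rot: [0.507, 0.494, -0.493, -0.506]
ft_force: [-0.7, -0.1, 0.0]
width: 0.0706
t=14.1 tcp shelf [ 0.0184 -0.21  ] z 0.0823 F [-0.7 -0.1  0. ] w 0.071
shift t [-0.002  0.078 -0.121] w deg [0.11 0.23 0.05] toolx [0.026 1.    0.001] toolz [-1.     0.026 -0.002] dist mm 4.333905395104185
```

```bash
python3 -m jog '[{"tx":0,"ty":0.05,"tz":-0.07,"wx":0,"wy":0.2,"wz":0},{"tx":0,"ty":0.05,"tz":-0.12,"wx":0,"wy":0.2,"wz":0}]' 0.75 40;python3 -m jog '[{"tx":0,"ty":0,"tz":-0.06,"wx":0,"wy":0,"wz":0},{"tx":0,"ty":0,"tz":-0.1,"wx":0,"wy":0,"wz":0}]' 0.75 40;python3 -c "
from h import *
plan(.022,-.21,.08,0)"
```

```text
time: 14.25
tool_pos: [0.5812, -0.1967, 0.0825]
tool_rot: [-0.507, -0.493, 0.493, 0.508]
ft_force: [-12.8, 0.5, 9.9]
width: 0.0704
time: 14.45
tool_pos: [0.5812, -0.1965, 0.0827]
tool_rot: [-0.504, -0.49, 0.495, 0.51]
ft_force: [-17.7, 1.0, 8.1]
width: 0.0708
t=14.4 tcp shelf [ 0.0215 -0.2099] z 0.0827 F [-17.7   1.    8.1] w 0.071
shift t [-0.003  0.089 -0.018] w deg [-0.6   0.05  0.08] toolx [0.029 1.    0.001] toolz [-1.     0.029  0.01 ] dist mm 2.7133894407950736
```

The stop was solid straight away. The contact points, (0.588, 0.043) earlier and (0.581, -0.197) now, give the rail's slope, so the box is flush. Next the bowl.

```bash
python3 -m jog '[{"tx":0,"ty":0,"tz":0.3,"wx":0,"wy":0,"wz":0},{"tx":0,"ty":-0.6,"tz":0.45,"wx":-0.6,"wy":0,"wz":0},{"tx":0,"ty":-2,"tz":0.6,"wx":-0.6,"wy":0,"wz":0},{"tx":0,"ty":-3.4,"tz":0.8,"wx":-0.6,"wy":0,"wz":0},{"tx":1.2,"ty":-3.8,"tz":1.5,"wx":-0.6,"wy":0,"wz":0},{"tx":2.6,"ty":-3.8,"tz":2.2,"wx":-0.6,"wy":0,"wz":0},{"tx":4,"ty":-3.8,"tz":2.8,"wx":-0.6,"wy":0,"wz":0},{"tx":5.5,"ty":-3.8,"tz":3.4,"wx":-0.6,"wy":0,"wz":0},{"tx":7,"ty":-3.8,"tz":4,"wx":-0.6,"wy":0,"wz":0},{"tx":8.5,"ty":-3.8,"tz":4.4,"wx":-0.6,"wy":0,"wz":0}]' 0.35 40;python3 -c "
from h import *
plan(-.11,.196,.19,0)"
```

```text
time: 15.45
tool_pos: [0.4573, 0.0637, 0.1998]
tool_rot: [0.508, 0.494, -0.491, -0.507]
ft_force: [-0.1, 0.1, 0.2]
width: 0.0331
t=15.4 tcp shelf [-0.1101  0.0464] z 0.1998 F [-0.1  0.1  0.2] w 0.033
shift t [ 4.986e+00  3.330e-01 -3.000e-03] w deg [0.2  0.01 0.08] toolx [0.03  1.    0.001] toolz [-1.     0.03  -0.004] dist mm 149.92547311644867
```

```bash
python3 -m jog '[{"tx":1.2,"ty":0,"tz":0,"wx":0,"wy":0,"wz":0},{"tx":2.5,"ty":0,"tz":0,"wx":0,"wy":0,"wz":0},{"tx":3.8,"ty":0,"tz":0,"wx":0,"wy":0,"wz":0},{"tx":5,"ty":0,"tz":0,"wx":0,"wy":0,"wz":0},{"tx":5,"ty":0,"tz":0,"wx":0,"wy":0,"wz":0},{"tx":5,"ty":0,"tz":0,"wx":0,"wy":0,"wz":0}]' 0.35 40;python3 - <<'E'
from h import *
plan(-.11,.196,.077,0)
shot("wrist","w10");shot("side","side10")
E
python3 meas.py side10 w10
```

```text
time: 16.05
tool_pos: [0.4621, 0.2142, 0.2009]
tool_rot: [0.508, 0.495, -0.491, -0.506]
ft_force: [-0.1, 0.1, 0.7]
width: 0.0329
t=16.1 tcp shelf [-0.1099  0.197 ] z 0.2009 F [-0.1  0.1  0.7] w 0.033
shift t [-0.039  4.131  0.027] w deg [0.32 0.11 0.1 ] toolx [0.028 1.    0.002] toolz [-1.     0.028 -0.006] dist mm 123.95316617467455
side10 box shelf [ 0.0814 -0.2106] yaw rel 0.009 [161.7 103.3] 0.109 xmax 0.1334 y -0.2916 -0.13
side10 bowl [-0.0295  0.1968] r 40.64274215698242 41Traceback (most recent call last):
  File "meas.py", line 14, in <module>
    for t in sys.argv[1:]: boxm(t);bowlm(t)
                           ~~~~^^^
  File "meas.py", line 6, in boxm
    nn,lab,stt,c=cv2.connectedComponentsWithStats(m.astype(np.uint8));m=lab==1+np.argmax(stt[1:,4])
                                                                               ~~~~~~~~~^^^^^^^^^^^
    return _wrapfunc(a, 'argmax', axis=axis, out=out, **kwds)
    return bound(*args, **kwds)
ValueError: attempt to get argmax of an empty sequence
```

View pics/w10.png

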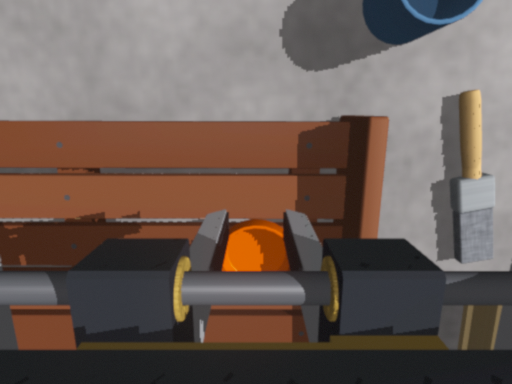

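View pics/side10.png

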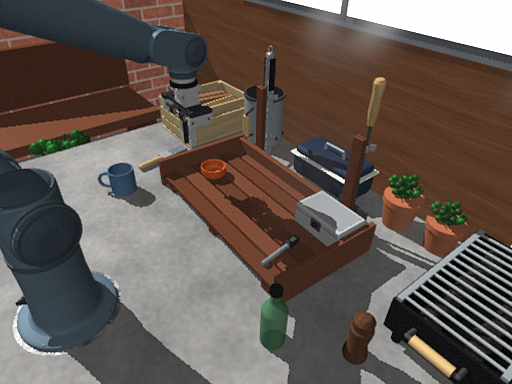

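The bowl is centred between the fingers and the box sits in its corner. I go down and push the bowl slowly.

```bash
python3 -m jog '[{"tx":0,"ty":1.2,"tz":0,"wx":0,"wy":0,"wz":0},{"tx":0,"ty":2.4,"tz":0,"wx":0.3,"wy":0,"wz":0},{"tx":0,"ty":3.6,"tz":0,"wx":0.3,"wy":0,"wz":0},{"tx":0,"ty":4.1,"tz":0,"wx":0.3,"wy":0,"wz":0},{"tx":0,"ty":4.1,"tz":-0.4,"wx":0.3,"wy":0,"wz":0},{"tx":0,"ty":4.1,"tz":-0.8,"wx":0.3,"wy":0,"wz":0},{"tx":0,"ty":4.1,"tz":-1,"wx":0.3,"wy":0,"wz":0},{"tx":0,"ty":4.1,"tz":-1.2,"wx":0.3,"wy":0,"wz":0},{"tx":0,"ty":4.1,"tz":-1.4,"wx":0.3,"wy":0,"wz":0},{"tx":0,"ty":4.1,"tz":-1.6,"wx":0.3,"wy":0,"wz":0}]' 0.35 40;python3 - <<'E'
from h import *
plan(.042,.196,.077,0)
shot("wrist","w11");shot("side","side11")
E
python3 meas.py side11
```

```text
time: 17.15
tool_pos: [0.5114, 0.2118, 0.0783]
tool_rot: [-0.507, -0.493, 0.492, 0.508]
ft_force: [-0.6, -0.3, 1.1]
width: 0.0329
t=17.1 tcp shelf [-0.0606  0.196 ] z 0.0783 F [-0.6 -0.3  1.1] w 0.033
shift t [ 0.     0.044 -3.418] w deg [ 0.01 -0.03  0.1 ] toolx [0.03  1.    0.002] toolz [-1.    0.03 -0.  ] dist mm 102.56110996277523
side11 box shelf [ 0.0819 -0.2109] yaw rel 0.007 [162.3 103.5] 0.109 xmax 0.1336 y -0.2921 -0.1299
side11 bowl [-0.0112  0.1929] r 40.86124038696289 20
```

View pics/side11.png

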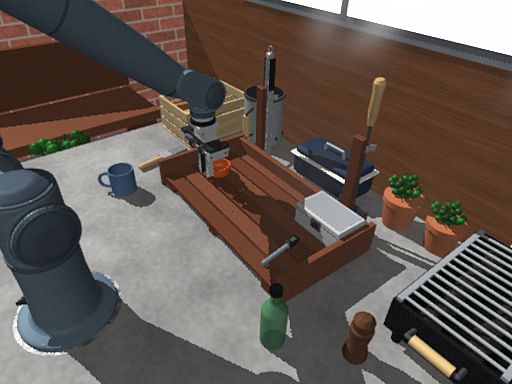

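```bash
python3 -m jog '[{"tx":0,"ty":0,"tz":-0.3,"wx":0,"wy":0,"wz":0},{"tx":0,"ty":0,"tz":-0.6,"wx":0,"wy":0,"wz":0},{"tx":0,"ty":0,"tz":-0.9,"wx":0,"wy":0,"wz":0},{"tx":0,"ty":0,"tz":-1.2,"wx":0,"wy":0,"wz":0},{"tx":0,"ty":0,"tz":-1.5,"wx":0,"wy":0,"wz":0},{"tx":0,"ty":0,"tz":-1.8,"wx":0,"wy":0,"wz":0},{"tx":0,"ty":0,"tz":-2.1,"wx":0,"wy":0,"wz":0},{"tx":0,"ty":0,"tz":-2.4,"wx":0,"wy":0,"wz":0},{"tx":0,"ty":0,"tz":-2.7,"wx":0,"wy":0,"wz":0},{"tx":0,"ty":0,"tz":-2.9,"wx":0,"wy":0,"wz":0}]' 0.35 40;python3 - <<'E'
from h import *
plan(.042,.196,.077,0)
shot("wrist","w12");shot("side","side12")
E
python3 meas.py side12
```

```text
time: 18.25
tool_pos: [0.5995, 0.209, 0.0783]
tool_rot: [-0.507, -0.493, 0.492, 0.508]
ft_force: [-0.7, -0.3, 0.5]
width: 0.033
t=18.2 tcp shelf [0.0277 0.1959] z 0.0783 F [-0.7 -0.3  0.5] w 0.033
shift t [ 0.004  0.043 -0.478] w deg [ 0.06 -0.05  0.1 ] toolx [0.031 1.    0.002] toolz [-1.     0.031 -0.001] dist mm 14.389641080402182
side12 box shelf [ 0.0823 -0.2115] yaw rel -0.001 [160.6 103. ] 0.109 xmax 0.1339 y -0.2918 -0.1312
side12 bowl [0.0868 0.1897] r 38.77405548095703 17
```

View pics/side12.png

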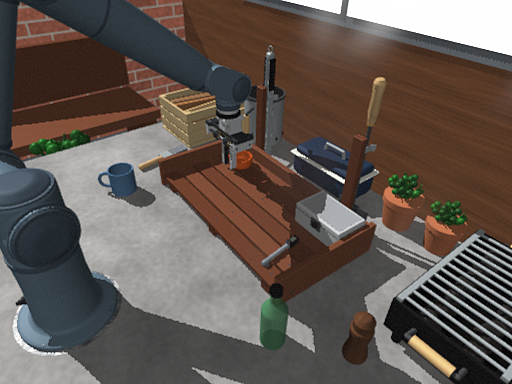

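View pics/w12.png

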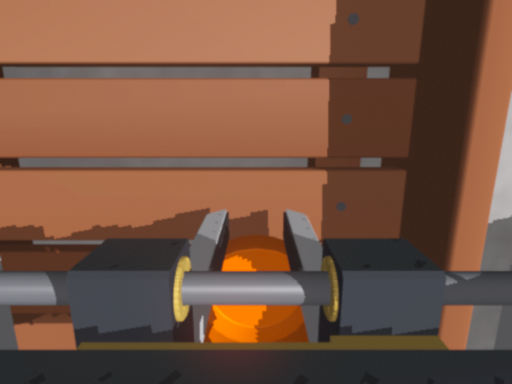

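```bash
python3 -m jog '[{"tx":0,"ty":0,"tz":-0.15,"wx":0,"wy":0,"wz":0},{"tx":0,"ty":0,"tz":-0.3,"wx":0,"wy":0,"wz":0},{"tx":0,"ty":0,"tz":-0.4,"wx":0,"wy":0,"wz":0}]' 0.35 40;python3 -m jog '[{"tx":0,"ty":0,"tz":-0.08,"wx":0,"wy":0,"wz":0}]' 0.35 40;python3 -m jog '[{"tx":0,"ty":0,"tz":-0.08,"wx":0,"wy":0,"wz":0}]' 0.35 40;python3 -c "
from h import *
plan(.042,.196,.077,0)
shot('side','side13')"; python3 meas.py side13
```

```text
time: 18.65
tool_pos: [0.6119, 0.2086, 0.0784]
tool_rot: [-0.508, -0.493, 0.491, 0.508]
ft_force: [-0.3, -0.2, -0.3]
width: 0.0329
time: 18.75
tool_pos: [0.6144, 0.2085, 0.0784]
tool_rot: [-0.508, -0.493, 0.491, 0.508]
ft_force: [-0.2, -0.3, 0.2]
width: 0.033
time: 18.85
tool_pos: [0.617, 0.2084, 0.0784]
tool_rot: [-0.508, -0.493, 0.491, 0.508]
ft_force: [-0.2, 0.7, 1.0]
width: 0.0329
t=18.9 tcp shelf [0.0451 0.1959] z 0.0784 F [-0.2  0.7  1. ] w 0.033
shift t [0.004 0.048 0.104] w deg [ 0.08 -0.05  0.1 ] toolx [0.031 1.    0.002] toolz [-1.     0.031 -0.001] dist mm 3.4243265311019475
side13 box shelf [ 0.0817 -0.2104] yaw rel -0.002 [162.  103.4] 0.109 xmax 0.1334 y -0.2913 -0.1294
side13 bowl [0.0936 0.193 ] r 38.83646011352539 19
```

```bash
for i in 1; do python3 -m jog '[{"tx":0,"ty":0,"tz":-0.04,"wx":0,"wy":0,"wz":0}]' 0.35 40; done; python3 -m jog '[{"tx":0,"ty":0,"tz":-0.04,"wx":0,"wy":0,"wz":0}]' 0.35 40;python3 -m jog '[{"tx":0,"ty":0,"tz":-0.04,"wx":0,"wy":0,"wz":0}]' 0.35 40
```

```text
time: 19.0
tool_pos: [0.6177, 0.2084, 0.0784]
tool_rot: [-0.507, -0.492, 0.492, 0.508]
ft_force: [-7.1, -0.9, 4.1]
width: 0.0333
time: 19.1
tool_pos: [0.6177, 0.2084, 0.0784]
tool_rot: [-0.506, -0.491, 0.493, 0.509]
ft_force: [-6.3, -0.9, 4.4]
width: 0.0332
time: 19.2
tool_pos: [0.6177, 0.2085, 0.0784]
tool_rot: [-0.505, -0.491, 0.494, 0.51]
ft_force: [-6.1, -0.8, 3.5]
width: 0.0329
```

The bowl is against the rail (about 7 N, no further travel). I back off straight, rise and inspect.

```bash
python3 -m jog '[{"tx":0,"ty":0,"tz":0.1,"wx":0,"wy":0,"wz":0},{"tx":0,"ty":0,"tz":0.5,"wx":0,"wy":0,"wz":0},{"tx":0,"ty":0,"tz":1.3,"wx":0,"wy":0,"wz":0},{"tx":0,"ty":0,"tz":2.4,"wx":0,"wy":0,"wz":0},{"tx":0,"ty":-1,"tz":3.2,"wx":0,"wy":0,"wz":0},{"tx":-0.5,"ty":-2.5,"tz":3.8,"wx":0,"wy":0,"wz":0},{"tx":-2,"ty":-4,"tz":4.6,"wx":0,"wy":0,"wz":0},{"tx":-3.2,"ty":-5,"tz":5.4,"wx":0,"wy":0,"wz":0},{"tx":-3.2,"ty":-5,"tz":6,"wx":0,"wy":0,"wz":0},{"tx":-3.2,"ty":-5,"tz":6,"wx":0,"wy":0,"wz":0}]' 0.35 40;python3 - <<'E'
from h import *
plan(.042,.196,.077,0)
shot("top","top14");shot("side","side14")
E
python3 meas.py side14 top14; python3 - <<'E'
from h import *
p,d,K,T,P=load("top14")
cv2.imwrite("pics/topz14.png",cv2.resize(p[110:250,140:360],None,fx=3.6,fy=3.6,interpolation=cv2.INTER_CUBIC)[:,:,::-1])
E
```

```text
time: 20.2
tool_pos: [0.4358, 0.1168, 0.2325]
tool_rot: [-0.508, -0.492, 0.492, 0.509]
ft_force: [-0.4, -0.6, -0.6]
width: 0.0329
t=20.2 tcp shelf [-0.1332  0.0989] z 0.2325 F [-0.4 -0.6 -0.6] w 0.033
shift t [ 3.248  5.177 -5.84 ] w deg [-0.08 -0.14  0.04] toolx [0.032 0.999 0.001] toolz [-0.999  0.032  0.001] dist mm 253.59929801760046
side14 box shelf [ 0.082  -0.2113] yaw rel 0.004 [160.9 103.4] 0.109 xmax 0.1339 y -0.2917 -0.131
side14 bowl [0.0922 0.1947] r 43.63520812988281 39
top14 box shelf [ 0.0785 -0.2087] yaw rel -0.011 [161.8 101.1] 0.109 xmax 0.1291 y -0.29 -0.1278
top14 bowl [0.1165 0.1856] r 23.27688980102539 11
```

View pics/topz14.png

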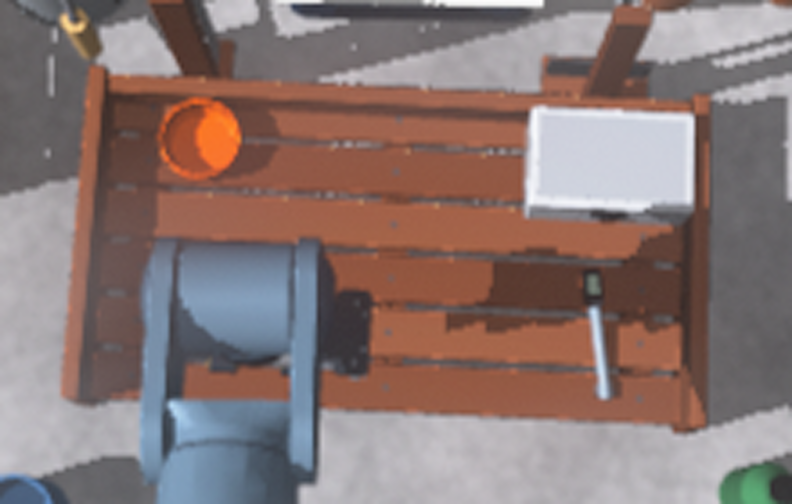

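View pics/side14.png

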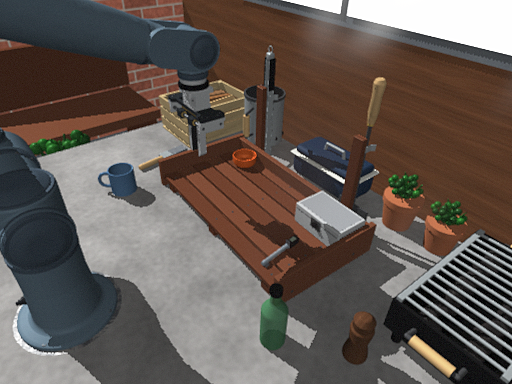

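The zoomed top view shows the box (610,165) snug in the right rear corner, the bowl (200,138) at the rail, and the probe (597,330) where it was. I hand the job in.

```bash
python3 -c "
from rig import arm
print(arm.finish_job())"
```

```text
the job is handed in; nothing more can be done
None
```

The job is done and handed in at about 20 s of the 64 s; no verdict was reported.

**Box:** I pushed it back square to the rail with the open fingers either side of the catch button. Then I slid it along the rail by its left end into the right rear corner at the rake's end, and nudged its front once more to check it was flush. It stopped firmly against the rail in both places and against the end board.
- The last side view gave (82, -211) mm and the top view (78.5, -208.7) mm, against an ideal of (80, -210). The two views agree to about 4 mm.
- It is turned no more than about 0.01 rad from the shelf.

**Bowl:** I pushed it straight back between the partly closed fingers until it stopped at the rail, at about 7 N. The side view puts its centre at about (92, 195) mm, on the tongs' side and touching the rail. The top camera's bowl measurement was unusable because it had too few points, so only the image itself confirms the position from above.

**Everything else:** The thermometer, bottle, mill, mug and brush looked unmoved in the pictures, though I did not measure them again. The arm stayed clear of the rake and tongs. Wrist force peaked at about 35 N (27 N of it horizontal) during the first rail contact.

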